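# Pin the sprung sample carriage out at its loading position

### The arm

A 6-joint arm with a two-finger parallel gripper is mounted at the origin on the work surface. World frame = base frame: x ahead of the robot, y to its left, z up, the work surface at z = 0. Lengths are in mm, angles in rad, forces in N, time in s.
With the tool pointing down it reaches from about 300 to 775 mm from the base axis. Payload 14.6 kg.
Tool frame: the origin (TCP) lies at the very end of the fingers, on their centre line; the grasp point (between the pads) lies 19 mm behind it; z points along the fingers, y is the line along which they close (so a half turn about z gives the same grasp; the last joint's range is limited). The gripper opens to 94 mm and grips with 3 to 60 N. Pads are 16 mm wide; open, the fingers measure 119 mm over their backs; the gripper's body (75 mm by 177 mm) begins 78 mm behind the grasp point.
Start: joints at [1.089, 0.3, 1.521, -0, 1.321, -0.067], TCP at [221.65, 503.349, 205.446] pointing down, gripper open.
Joint ranges: [-3.03, 3.03], [-0.79, 2.21], [0.23, 2.52], [-1.04, 4.18], [0, 3.07], [-2.55, 2.55]. Speed limits (rad/s): [2.22, 2.22, 2.57, 3.14, 3.14, 3.14].

### API

Orientations are given as [roll, pitch, yaw] about the fixed x, y, z axes, in that order (R = Rz(yaw) Ry(pitch) Rx(roll)).
In Python, from cell import manip gives the robot as it stands.
- The arm moves only by the tool servo_tool, never from a script. Its argument "rows" is a list of rows, each a list of 7 numbers: the turn, a rotation vector about the world's x, y, z in degrees, then the shift along the world's x, y, z in mm, then the closure, from 0 (fully open) to 1 (shut). In form: [[rx, ry, rz, dx, dy, dz, fingers], ...]. A call has 1 to 20 rows; each row shifts and turns the commanded pose from where the row before left it; what a row does not reach is not made up. A row lasts 1/8 s, in which the tool goes at most 62.5 mm and 10.7 degrees, less where a joint would pass 70% of its speed; a pose out of reach is approached as far as the arm can. A call with a gripper value outside its range is refused whole. The fingers move at their own pace and stop on an object; "grip_force" is the grip in N (left out, the last holds). Time passes only in rows, so rows that do not move let the fingers close. It gives the time, the measured TCP pose, the force, the opening and the grip force at its end, in the units of the state.
- manip.read_state(): the state, without advancing time (a new reading comes with each control period).
- manip.camera(name): name is "side" or "top" or "wrist"; returns the picture (400x640x3 uint8, red, green, blue); there is no depth.
- manip.camera_info(name): a dict with "fx", "fy", "cx", "cy" (pixels), "position" and "rotation" of the camera in the world; the wrist camera has in their place "T_tool_cam" (4x4, takes a point from camera to tool coordinates, whose origin is the TCP and whose axes are the flange's). Camera axes: x right, y down, z forward; pixel columns grow to the right and rows downward; lengths in mm; the calibration is good to about 2 mm. A picture is of the moment at which its call begins: read the wrist's pose just before it. camera_info takes no time and is no camera call.
- manip.sign_off(): hands the job in; it is judged then, once.
The state is a dict: "clock": time; "joints": joint angles; "qd": joint speeds; "effort": joint torques, N m; "eef_pos": TCP position; "eef_rot": TCP orientation; "wrist_force": force on the tool from outside, world axes, zero at the start; "moment": the same for the moment, N m; "finger_gap": finger opening in mm; "finger_force": force on a finger pad.
Only numpy, scipy, OpenCV 4.12 (cv2) and the standard library are available. Lean on these libraries where they do the work, as an engineer would, in place of code of your own. Each camera call takes 0.05 s, during which the arm holds its last target. There are 200 camera calls.

### The job

Draw the sample stage's spring-loaded carriage out from under the needle and lock it at the loading end so that the glass plate can be changed: put the red-handled lock pin down through the hole in the carriage's yellow lug and through the hole in the steel lock bar beneath it, fully home until its collar sits on the lug, then let go so that the pin alone holds the carriage. The bar's hole has to be felt for with the pin as the carriage is drawn along; keep off the glass plate and the needle head, and leave the other tools and labware where they are.

Things in the scene. Friction and masses are not known exactly. Their poses are not given: they have to be found in the camera images.
- pin: loose steel lock pin with a flat red grip, 60 g, hanging upright by its collar in one of the holder's three holes. Origin on its axis at the collar's underside (the shoulder), z up. Below: shank 10 mm in diameter, 30 mm long, the last 6 mm tapering to a 5 mm nose. Above: collar 22 mm in diameter, 4 mm thick, then the grip.
- pin_grip (a point): middle of the pin's red paddle grip, 22 mm above the pin's origin; the paddle is 30 mm along the pin's x, 14 mm along its y and 36 mm tall (4 to 40 mm above the shoulder)
- pin_tip (a point): end of the pin's nose, on its axis, 30 mm below the pin's origin
- holder: aluminium tool holder fixed on the bench, 180 mm along its x, 50 mm along y, 45 mm high; origin at the centre of its underside. Three upright through holes of 12.5 mm at x = -60, 0, +60 mm hold the pin and two drivers in any order.
- stage: fixed black base of the sample stage with two steel rails along its y; 150 mm along x, y from -160 to +140 mm; origin on its underside, x away from the robot at yaw 0. A foot at its +y end (to y = 190 mm) carries the dosing column. The lock bar runs beside its -x edge.
- lock_zone (a point): middle of the stretch in which the lock bar's hole lies, on the bar's top face, 26 mm above the bench; axes as the stage's. The fixed steel bar runs along y (40 wide, 190 long, 10 mm thick, open below). It can be reset in slots: its one upright through hole, 11.5 mm, lies on the bar's centre line up to 9 mm either way along y from this point. Look, or feel for it.
- carriage (a joint): travel of the carriage in m: 0 at rest under the needle, growing as it is drawn along the stage's -y, stop at 0.085. A return spring pulls it back with about 1 N at 0 and 3 N at 0.06; let go, it runs back to 0. Lug and bar holes line up somewhere between 0.051 and 0.069.
- lug_hole (a point): centre of the mouth of the upright 11.5 mm through hole in the carriage's yellow lug, on the lug's top face 40 mm above the bench; axes as the stage's. Lug 45 mm wide along y, 12 mm thick, 2 mm above the lock bar. A pin through the lug alone stands on the bar, shoulder 16 mm above this point; home in both holes its shoulder rests on the lug.
- glass: pale glass plate clamped on the carriage, 85 x 145 x 3 mm, top 41 mm above the bench, its near edge 86.5 mm from the lug hole along the stage's x; origin at the carriage's middle, at bench level. Not to be touched.
- dispenser: dosing column on the base, origin and axes as the stage's. Its head (28 mm in diameter, 98 to 272 mm above the bench) and needle (tip 55 mm above the bench) hang at stage x = 0, y = 40 mm; the arm leads along +y to the column at y = 167 mm, 286 mm high. Not to be touched.
- driver_a: hex driver with blue handle, 19 mm in diameter, standing 52 mm above the holder; origin at the underside of its handle, shaft 8 mm in diameter and 38 mm long. Bystander in the holder.
- driver_b: the same hex driver with black handle. Bystander in the holder.
- bottle: white plastic reagent bottle, 58 mm in diameter, 115 mm tall; origin at the centre of its underside. Bystander.
- vial: amber glass vial, 26 mm in diameter, 55 mm tall; origin at the centre of its underside. Bystander.
- beaker: glass beaker, 68 mm in diameter, 85 mm tall; origin at the centre of its underside. Bystander.
- dish: clear shallow dish, 90 mm in diameter, 15 mm tall; origin at the centre of its underside. Bystander.
- tipbox: blue tip box with clear lid, 87 x 122 x 63 mm; origin at the centre of its underside. Bystander.
- tweezers: steel tweezers lying flat, 120 mm long along x, 6 mm high; origin at the middle of the underside. Bystander.
There are look-alikes about, which are no part of the job. What is shaped like the pin but green is not meant.

How it is judged (in metres and radians):
On the way, in this order (a step that is already met when the one before it is completed fails the run):
1. the lock pin has been lifted clear of the holder (height (world z) of pin_tip above 0.047 m), for 0.1 s.
2. the carriage has been drawn at least 40 mm out against its spring (value of joint carriage above 0.04 m), for 0.1 s.
At the end, for the whole second after the job is handed in: the released pin stands in the lug hole, upright within 0.2 rad, its shoulder at the lug's top face within 4 mm (3 mm below) and within 4 mm of the hole's axis, so that it is through lug and bar; the carriage is held at 45 to 75 mm of travel by the pin alone; pin and carriage are at rest (value of joint carriage between 0.045 and 0.075 m and z of pin in the frame of lug_hole between -0.003 and 0.004 m and horizontal distance between pin and lug_hole below 0.004 m and angle between pin's own z axis and vertical below 0.2 rad and linear speed of pin below 0.02 m/s and velocity of joint carriage between -0.01 and 0.01 m/s); the robot touches nothing.
It fails at once if the glass plate is touched by the robot or the pin (contact force between any of the fingers, the arm, pin and glass above 0.5 N).
It fails at once if the dosing column, its head or needle is touched by the robot or the pin (contact force between any of the fingers, the arm, pin and dispenser above 0.5 N).
It fails at once if a driver is taken from the holder or pushed over (moved over 15 mm) (distance of any of driver_a, driver_b from where it was at the start of the episode above 0.015 m).
It fails at once if labware on the bench is moved over 20 mm (distance of any of bottle, vial, beaker, dish, tipbox, tweezers from where it was at the start of the episode above 0.02 m).
It also fails if it takes over 58 s, if anything falls off the work surface, if the arm or the gripper's body presses on something with over 40 N, if the wrist force passes 120 N, or if a joint passes its speed limit or range.

## Working session

There is one attempt and no reset: what is moved stays moved. The work goes in short steps, Python scripts to look and compute and a tool call to move; the robot and the scene stay as the last step left them, time stands still between calls to the robot, and variables do not carry over. Pictures are saved under pics/ and viewed, at most 10 in all, crops included, and the job is handed in when it is done.

Besides the shell and the picture viewer there is one more tool, called after "Call:" as a command line: name --pt "numbers of a row" for each row, then --argument value for the rest. servo_tool: Moves the arm, as the interface text tells. Its arguments: {"type":"object","properties":{"rows":{"type":"array","items":{"type":"array","items":{"type":"number"}}},"grip_force":{"type":"number"}},"required":["rows"]}

```bash
ls; mkdir -p pics
cat > h.py <<'E'
import numpy as np, cv2
from cell import manip
from scipy.spatial.transform import Rotation as R
def snap(n,f=None):
    s=manip.read_state(); im=np.array(manip.camera(n))
    if f: cv2.imwrite('pics/'+f,im[:,:,::-1])
    return s,im
def cam(n,s=None):
    i=manip.camera_info(n)
    K=(i['fx'],i['fy'],i['cx'],i['cy'])
    if n=='wrist':
        T=np.eye(4);T[:3,:3]=R.from_euler('xyz',s['eef_rot']).as_matrix();T[:3,3]=s['eef_pos']
        T=T@np.array(i['T_tool_cam']);return K,T[:3,3],T[:3,:3]
    return K,np.array(i['position'],float),np.array(i['rotation'],float)
def ray(c,u,v):
    K,p,r=c; d=r@np.array([(u-K[2])/K[0],(v-K[3])/K[1],1]); return p,d/np.linalg.norm(d)
def onz(c,u,v,z):
    p,d=ray(c,u,v); return p+d*(z-p[2])/d[2]
def tri(rays):
    A=0;b=0
    for p,d in rays:
        M=np.eye(3)-np.outer(d,d);A=A+M;b=b+M@p
    x=np.linalg.solve(A,b); return x,[np.linalg.norm(np.cross(x-p,d)) for p,d in rays]
def proj(c,X):
    K,p,r=c;q=r.T@(np.asarray(X)-p);return K[0]*q[0]/q[2]+K[2],K[1]*q[1]/q[2]+K[3]
E
python3 - <<'E'
from h import *
np.set_printoptions(precision=3,suppress=True)
for n in ['top','side','wrist']:
    s,im=snap(n,n+'0.png'); print(n,cam(n,s))
print(s)
E
```

```text
pics
top ((499.5177301468701, 499.5177301468701, 323.2160356485679, 209.616302169243), array([ 352.937,  -26.222, 1744.991]), array([-3.042, -0.001, -1.565]))
side ((437.7935892640795, 437.7935892640795, 312.92962245201704, 198.3527323515088), array([ 115.511, -687.603,  897.445]), array([-2.367, -0.004, -0.535]))
wrist ((312.2307911711879, 312.2307911711879, 318.05002001433024, 201.16175558274892), array([154.564, 531.902, 383.577]), array([[ 0.403,  0.885,  0.233],
       [ 0.915, -0.39 , -0.102],
       [-0.   ,  0.254, -0.967]]))
{'clock': 0.1, 'joints': array([ 1.089,  0.3  ,  1.522, -0.   ,  1.321, -0.067]), 'qd': array([ 0.   , -0.   , -0.001,  0.001, -0.   , -0.   ]), 'effort': array([ -0.   , -53.266, -35.328,   0.071,   0.024,  -0.   ]), 'eef_pos': array([221.558, 503.149, 204.945]), 'eef_rot': array([-3.141, -0.   ,  2.727]), 'wrist_force': array([0.661, 0.144, 0.405]), 'moment': array([-0.056, -0.018, -0.001]), 'finger_force': 0.0, 'finger_gap': 94.37897732414308}
```

```bash
sed -i "s/return K,np.array(i\['position'\],float),.*/return K,np.array(i['position'],float),R.from_euler('xyz',i['rotation']).as_matrix()/" h.py
```

```text
(no output)
```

View pics/top0.png

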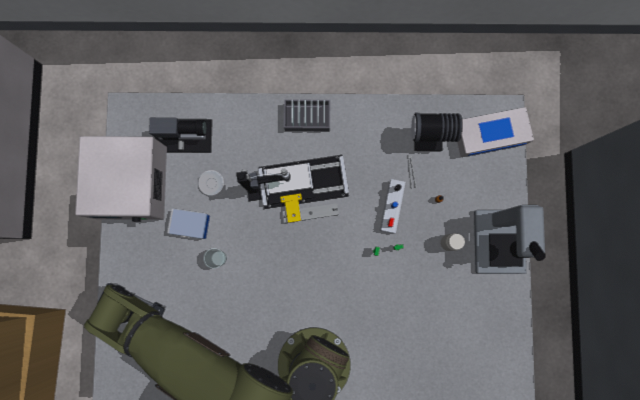

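View pics/side0.png

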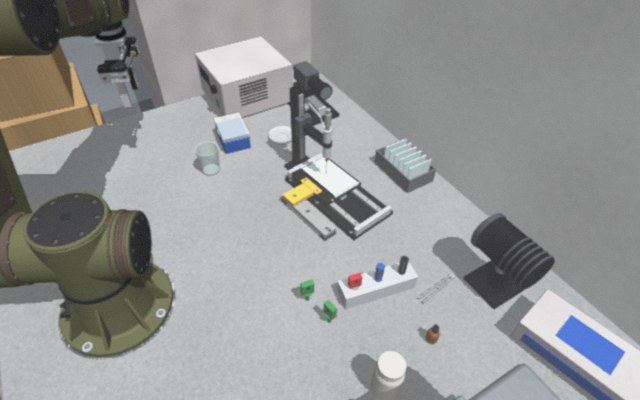

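Top view: holder at about (395,207) with the red grip at (390,223), blue driver (394,205), black driver (398,187). The yellow lug is at (291,208), and the lock bar extends right to (338,212). Side view: red grip (355,281), lug (301,192). Green look-alikes lie near the holder.

```bash
cat >> h.py <<'E'
def blobs(im,col,amin=8):
    h=cv2.cvtColor(im,cv2.COLOR_RGB2HSV);H,S,V=[h[:,:,k].astype(int) for k in range(3)]
    m={'red':((H<6)|(H>174))&(S>150)&(V>90),'yel':(H>18)&(H<32)&(S>140)&(V>90),'blue':(H>105)&(H<128)&(S>140)&(V>70)}[col].astype(np.uint8)
    n,l,st,c=cv2.connectedComponentsWithStats(m)
    return [(st[i,4],c[i].round(1),st[i,:4]) for i in range(1,n) if st[i,4]>=amin],l
E
python3 - <<'E'
from h import *
np.set_printoptions(precision=1,suppress=True)
C={}
for n in ['top','side']:
    im=cv2.imread('pics/'+n+'0.png')[:,:,::-1].copy();C[n]=cam(n)
    for c in ['red','yel','blue']:print(n,c,blobs(im,c,15)[0])
t,s=C['top'],C['side']
print(tri([ray(t,390,223),ray(s,355,281)]),tri([ray(t,291,208),ray(s,301,192)]))
print('holder ends z45',onz(t,398,187,97),onz(t,394,205,97),onz(t,390,223,85))
print('stage corners z~20',[onz(t,u,v,20) for u,v in [(258,165),(342,157),(348,195),(264,207)]])
E
```

```text
top red [(np.int32(34), array([390.4, 222.2]), array([388, 218,   6,   9], dtype=int32))]
top yel [(np.int32(398), array([291.9, 206.4]), array([280, 193,  22,  30], dtype=int32))]
top blue [(np.int32(593), array([495.9, 129.7]), array([479, 118,  35,  24], dtype=int32)), (np.int32(15), array([518.6, 144.3]), array([513, 143,  13,   4], dtype=int32)), (np.int32(42), array([485.1, 151. ]), array([470, 148,  32,   7], dtype=int32)), (np.int32(23), array([394.6, 204.1]), array([392, 202,   6,   5], dtype=int32)), (np.int32(41), array([206. , 226.5]), array([204, 216,   5,  22], dtype=int32))]
side red [(np.int32(44), array([354.9, 276.8]), array([350, 274,  11,   6], dtype=int32))]
side yel [(np.int32(35), array([302.9, 185.1]), array([295, 180,  15,  10], dtype=int32)), (np.int32(74), array([300.5, 196.8]), array([285, 188,  32,  16], dtype=int32)), (np.int32(25), array([294.1, 195. ]), array([291, 193,   8,   6], dtype=int32))]
side blue [(np.int32(212), array([236.3, 144.8]), array([224, 138,  25,  14], dtype=int32)), (np.int32(24), array([380.3, 266.1]), array([378, 264,   6,   5], dtype=int32)), (np.int32(1622), array([590.5, 344.2]), array([557, 316,  67,  58], dtype=int32))]
(array([ 481.2, -254.6,   59.3]), [np.float64(4.153557686455092), np.float64(4.153557686455106)]) (array([532.9,  83.7,  27.4]), [np.float64(3.3972384355297436), np.float64(3.397238435529871)])
holder ends z45 [ 595.2 -275.    97. ] [ 534.8 -261.2   97. ] [ 475.7 -249.1   85. ]
stage corners z~20 [array([681.2, 203. ,  20. ]), array([711.5, -91.1,  20. ]), array([ 577.3, -112.3,   20. ]), array([533.5, 179.3,  20. ])]
```

Call:
servo_tool --pt "0 0 0 10 -47 10 0.5" --pt "0 0 0 10 -47 10 0.5" --pt "0 0 0 10 -47 10 0.5" --pt "0 0 0 10 -47 10 0.5" --pt "0 0 0 15 -47 5 0.5" --pt "0 0 0 15 -47 0 0.5" --pt "0 0 0 15 -47 0 0.5" --pt "0 0 0 15 -47 0 0.5" --pt "0 0 0 15 -47 0 0.5" --pt "0 0 0 15 -47 0 0.5" --pt "0 0 0 20 -47 0 0.5" --pt "0 0 0 20 -47 0 0.5" --pt "0 0 0 20 -47 0 0.5" --pt "0 0 0 20 -47 0 0.5" --pt "0 0 0 20 -47 0 0.5" --pt "0 0 0 20 -43 0 0.5" --pt "0 0 0 0 0 0 0.5" --pt "0 0 0 0 0 0 0.5"

```text
clock: 2.4
eef_pos: [471.4, -244.2, 250.1]
eef_rot: [3.141, -0.001, 2.727]
wrist_force: [0.2, -0.3, 0.8]
finger_gap: 47.2
finger_force: 0.0
```

Run:
```python
from h import *
np.set_printoptions(precision=2,suppress=True)
s,im=snap('wrist','w1.png');np.save('s1.npy',s,allow_pickle=True)
print(s['clock'],s['eef_pos'],s['eef_rot'],s['joints'],s['finger_gap'],blobs(im,'red',15)[0])
```

```text
2.4 [ 471.39 -244.18  250.14] [ 3.14 -0.    2.73] [-0.55  0.23  1.51  0.    1.41 -1.7 ] 47.17390159209833 [(np.int32(294), array([311.4, 197.2]), array([304, 185,  15,  26], dtype=int32))]
```

View pics/w1.png

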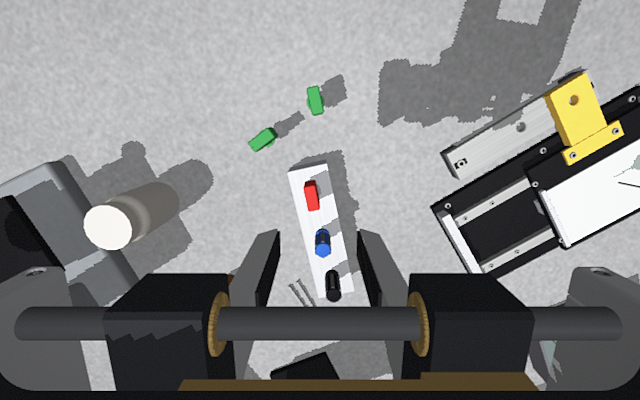

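Wrist view: red pin (311,197) at the near end of the holder, blue and black drivers below it, lug hole at (573,100) and a dark hole in the bar at (521,127). I'll measure all three and then take a second view.

```bash
cat > m.py <<'E'
from h import *
import sys
np.set_printoptions(precision=1,suppress=True)
def pinrect(im,c,z=85):
    b,l=blobs(im,'red',15);i=max(b,key=lambda t:t[0]);m=(l==l[int(0),0])
    h=cv2.cvtColor(im,cv2.COLOR_RGB2HSV);x,y,w,hh=i[2]
    sub=h[y:y+hh,x:x+w,2];print('V rows',sub[::max(1,hh//12),w//2])
    H,S,V=[h[:,:,k].astype(int) for k in range(3)]
    red=((H<6)|(H>174))&(S>150)&(V>90);box=np.zeros_like(red);box[y:y+hh,x:x+w]=1;red&=box
    t,_=cv2.threshold(V[red].astype(np.uint8),0,255,cv2.THRESH_OTSU)
    for name,mm in (('all',red),('bright',red&(V>t))):
        ys,xs=np.nonzero(mm);P=np.array([onz(c,a,b,z)[:2] for a,b in zip(xs,ys)],np.float32)
        (cx,cy),(a,b_),ang=cv2.minAreaRect(P);print(name,t,(cx,cy),(a,b_),ang,'px',xs.mean(),ys.mean())
def darkhole(im,u,v,r=9):
    g=cv2.cvtColor(im,cv2.COLOR_RGB2GRAY)[v-r:v+r+1,u-r:u+r+1].astype(float)
    bg=np.median(g);w=np.clip(bg-15-g,0,None);yy,xx=np.mgrid[v-r:v+r+1,u-r:u+r+1]
    return (w*xx).sum()/w.sum(),(w*yy).sum()/w.sum(),bg,g.min(),(w>0).sum()
E
python3 - <<'E'
from m import *
s=np.load('s1.npy',allow_pickle=True).item();im=cv2.imread('pics/w1.png')[:,:,::-1].copy();c=cam('wrist',s)
pinrect(im,c)
for u,v,z in((573,100,40),(521,127,26),(461,163,26)):
    d=darkhole(im,u,v,7);print(d,onz(c,d[0],d[1],z))
print('blue top',onz(c,322,237,97),'black',onz(c,333,275,97))
for u,v in ((289,172),(322,161),(311,297),(355,290)):print('holder',onz(c,u,v,45))
for u,v in ((441,152),(578,70),(456,180)):print('bar',onz(c,u,v,26))
E
```

```text
V rows [133 247 244 243 243 243 243 243 242 243 243 243 244]
all 188.0 (480.03033447265625, -256.6376037597656) (13.340496063232422, 29.3220157623291) 77.19078063964844 px 311.3707482993197 197.18027210884352
bright 188.0 (480.5620422363281, -257.31353759765625) (12.21918773651123, 27.970962524414062) 77.41919708251953 px 311.11494252873564 197.94252873563218
(np.float64(573.5937751975488), np.float64(100.10514433155943), np.float64(218.0), np.float64(84.0), np.int64(91)) [506.7  71.5  40. ]
(np.float64(520.5450019149752), np.float64(126.6727307545002), np.float64(192.0), np.float64(53.0), np.int64(91)) [515.3  14.   26. ]
(np.float64(459.7928309342365), np.float64(163.23779283093424), np.float64(212.0), np.float64(2.0), np.int64(87)) [528.7 -69.6  26. ]
blue top [ 524.3 -263.2   97. ] black [ 573.  -270.3   97. ]
holder [ 447.9 -273.7   45. ]
holder [ 451.9 -230.8   45. ]
holder [ 618.  -319.9   45. ]
holder [ 632.5 -260.2   45. ]
bar [505.1 -87.3  26. ]
bar [478.  94.  26.]
bar [547.9 -80.7  26. ]
```

Call:
servo_tool --pt "0 0 0 0 35 0 0.6" --pt "0 0 0 0 40 0 0.6" --pt "0 0 0 0 40 0 0.6" --pt "0 0 0 0 35 0 0.6" --pt "0 0 0 0 0 0 0.6" --pt "0 0 0 0 0 0 0.6"

```text
clock: 3.2
eef_pos: [471.5, -94.6, 250.8]
eef_rot: [-3.142, 0.001, 2.728]
wrist_force: [-0.3, 0.0, 0.4]
finger_gap: 37.6
finger_force: 0.0
```

Run:
```python
from m import *
s,im=snap('wrist','w2.png');np.save('s2.npy',s,allow_pickle=True)
c=cam('wrist',s);print(s['eef_pos'],s['finger_gap'])
print([proj(c,X) for X in ((478,-251,85),(510,85,40),(510,35,26))])
pinrect(im,c)
```

```text
[471.5 -94.6 250.8] 37.630894237364544
[(np.float64(199.58174343492385), np.float64(243.01303059871964)), (np.float64(464.07587313035594), np.float64(149.0307666947494)), (np.float64(422.0028826513927), np.float64(163.69588626847448))]
V rows [ 87  88  90  86  95 132 175 223 236 242 238 236 236 236 232]
all 162.0 (479.635986328125, -248.79818725585938) (26.37680435180664, 32.90964126586914) 77.9592514038086 px 198.9313432835821 244.13134328358208
bright 162.0 (480.4802551269531, -256.3143310546875) (12.027478218078613, 28.122394561767578) 77.9592514038086 px 196.57205240174673 246.34934497816593
```

View pics/w2.png

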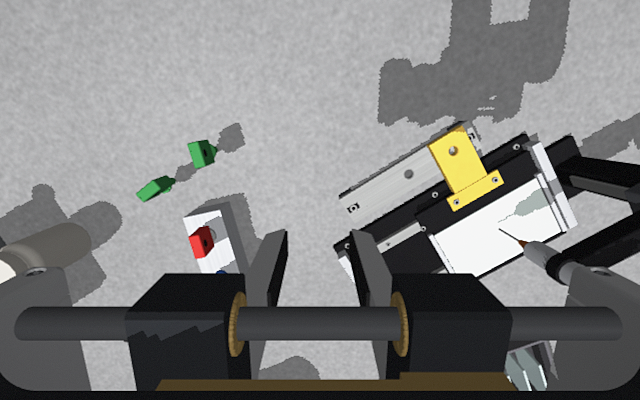

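Second wrist view: lug hole at (453,151), bar hole at (408,174), red top face at (197,246), needle at about (525,245). Next I triangulate.

Run:
```python
from m import *
S=[np.load(f's{k}.npy',allow_pickle=True).item() for k in(1,2)];I=[cv2.imread(f'pics/w{k}.png')[:,:,::-1].copy() for k in(1,2)]
C=[cam('wrist',s) for s in S]
P={}
for n,a,b in(('lug',(573,100),(453,151)),('bar',(521,127),(408,174)),('barscrew',(461,163),(352,208))):
    def cen(im,p):
        g=cv2.cvtColor(im,cv2.COLOR_RGB2GRAY);u,v=p;r=8;q=g[v-r:v+r+1,u-r:u+r+1]
        w=(q<0.72*np.median(q)).astype(np.uint8);k,l,st,c=cv2.connectedComponentsWithStats(w)
        i=min(range(1,k),key=lambda i:np.hypot(*(c[i]-r))-0.05*st[i,4]);return c[i][0]+u-r,c[i][1]+v-r,st[i,4]
    ca,cb=cen(I[0],a),cen(I[1],b);x,e=tri([ray(C[0],*ca[:2]),ray(C[1],*cb[:2])]);P[n]=x
    print(n,ca,cb,x,e)
    print('   onz',[onz(c,k[0],k[1],40 if n=='lug' else 26) for c,k in zip(C,(ca,cb))])
print('pin',tri([ray(C[0],311.1,197.9),ray(C[1],196.6,246.3)]))
ct=cam('top');print('lug in top img',proj(ct,P['lug']),'bar',proj(ct,P['bar']))
# yellow lug corners
for im,c in zip(I,C):
    b,l=blobs(im,'yel',100);i=max(b,key=lambda t:t[0]);k=[j for j in range(1,l.max()+1) if (l==j).sum()==i[0]][0]
    ys,xs=np.nonzero(l==k);print(cv2.minAreaRect(np.array([onz(c,a,b,40)[:2] for a,b in zip(xs,ys)],np.float32)))
```

```text
lug (np.float64(573.734375), np.float64(99.90625), np.int32(64)) (np.float64(453.35849056603774), np.float64(151.24528301886792), np.int32(53)) [507.1  72.3  39.3] [np.float64(0.36321292767994695), np.float64(0.36321292767995766)]
   onz [array([506.5,  71.7,  40. ]), array([507.3,  72.1,  40. ])]
bar (np.float64(520.952380952381), np.float64(127.04761904761904), np.int32(63)) (np.float64(408.4), np.float64(173.92307692307693), np.int32(65)) [515.8  14.4  25.8] [np.float64(0.16607100840665573), np.float64(0.16607100840667868)]
   onz [array([515.9,  14.4,  26. ]), array([515.6,  14.4,  26. ])]
barscrew (np.float64(461.2), np.float64(163.5), np.int32(10)) (np.float64(353.0), np.float64(208.2), np.int32(10)) [528.6 -69.4  29.6] [np.float64(0.07458415783615271), np.float64(0.07458415783612615)]
   onz [array([529.8, -68. ,  26. ]), array([529.6, -69.4,  26. ])]
pin (array([ 480.8, -257.5,   82.7]), [np.float64(0.04579037666899482), np.float64(0.045790376668871785)])
lug in top img (np.float64(294.43131469211954), np.float64(214.2576804107461)) bar (np.float64(311.4121812206924), np.float64(212.20503680363942))
((529.2648315429688, 76.03634643554688), (97.11270904541016, 73.34090423583984), 8.641990661621094)
((529.2760009765625, 75.93303680419922), (95.6686782836914, 71.775390625), 8.956231117248535)
```

Call:
servo_tool --pt "0 0 3 3 -40 0 0.6" --pt "0 0 3 3 -42 0 0.6" --pt "0 0 3 3 -42 0 0.6" --pt "0 0 2.2 0 -38.5 0 0.6" --pt "0 0 0 0 0 -40 0.6" --pt "0 0 0 0 0 -40 0.6" --pt "0 0 0 0 0 -40 0.6" --pt "0 0 0 0 0 -30 0.6" --pt "0 0 0 0 0 0 0.6" --pt "0 0 0 0 0 0 0.6" --grip_force 40

```text
clock: 4.5
eef_pos: [481.0, -257.9, 101.7]
eef_rot: [-3.141, 0.001, 2.922]
wrist_force: [0.4, 0.1, -0.2]
finger_gap: 37.3
finger_force: 0.0
```

Run:
```python
from m import *
s,im=snap('wrist','w3.png')
c=cam('wrist',s);print(s['eef_pos'],s['eef_rot'])
pinrect(im,c)
t=cam('wrist',s)
```

```text
[ 481.  -257.9  101.7] [-3.1  0.   2.9]
V rows [ 97 151 157 156 156 156 155 158 155 154 246 237 236 237]
all 190.0 (479.7538146972656, -257.43280029296875) (12.791293144226074, 28.860214233398438) 77.39472961425781 px 319.66136919315403 230.37775061124694
bright 190.0 (489.2174377441406, -259.90936279296875) (12.092697143554688, 9.397294998168945) 77.86836242675781 px 319.67420814479635 245.26696832579185
```

Call:
servo_tool --pt "0 0 0 -0.6 0.3 -24 0.6" --pt "0 0 0 -0.6 0 -23.5 0.6" --pt "0 0 0 0 0 0 0.6" --pt "0 0 0 0 0 0 1" --pt "0 0 0 0 0 0 1" --pt "0 0 0 0 0 0 1" --pt "0 0 0 0 0 0 1" --pt "0 0 0 0 0 0 1" --pt "0 0 0 0 0 0 1" --grip_force 40

```text
clock: 5.68
eef_pos: [479.8, -257.0, 53.8]
eef_rot: [-3.141, 0.001, 2.922]
wrist_force: [-2.0, 1.5, 6.5]
finger_gap: 13.5
finger_force: 40.0
```

Call:
servo_tool --pt "0 0 0 0 0 8 1" --pt "0 0 0 0 0 12 1" --pt "0 0 0 0 0 20 1" --pt "0 0 0 0 0 30 1" --pt "0 0 0 0 0 30 1" --pt "0 0 0 0 0 0 1" --pt "0 0 0 0 0 0 1"

```text
clock: 6.55
eef_pos: [479.1, -256.7, 152.4]
eef_rot: [3.141, -0.001, 2.922]
wrist_force: [-0.4, 2.1, -1.2]
finger_gap: 13.5
finger_force: 40.0
```

Run:
```python
from m import *
s,im=snap('wrist','w4.png')
c=cam('wrist',s);print(s['eef_pos'],s['eef_rot'],s['wrist_force'],s['finger_gap'])
x,y,z=s['eef_pos'];
for zz in (z-5,z+31,z-9,z-35): print(zz,proj(c,(x,y,zz)))
pinrect(im,c,z+31)
cv2.imwrite('pics/w4c.png',cv2.resize(im[130:330,220:420,::-1],None,fx=3,fy=3))
```

```text
[ 479.1 -256.7  152.4] [ 3.1 -0.   2.9] [-0.4  2.1 -1.2] 13.526850188399932
147.36517400009012 (np.float64(319.34616573042), np.float64(239.34187109832234))
183.36517400009012 (np.float64(319.70812120064744), np.float64(265.245754851861))
143.36517400009012 (np.float64(319.31372702329736), np.float64(237.0203465806983))
117.36517400009012 (np.float64(319.1300457753406), np.float64(223.8749237700206))
V rows [ 90  88 124 156 156 154 155 155 156 155 155 154 243]
all 187.0 (476.5502014160156, -256.96405029296875) (13.34986686706543, 33.602108001708984) 78.03902435302734 px 318.31977559607293 262.61851332398317
bright 187.0 (491.67755126953125, -260.6208801269531) (12.136679649353027, 2.3525452613830566) 77.39645385742188 px 317.81176470588235 288.5529411764706
```

View pics/w4c.png

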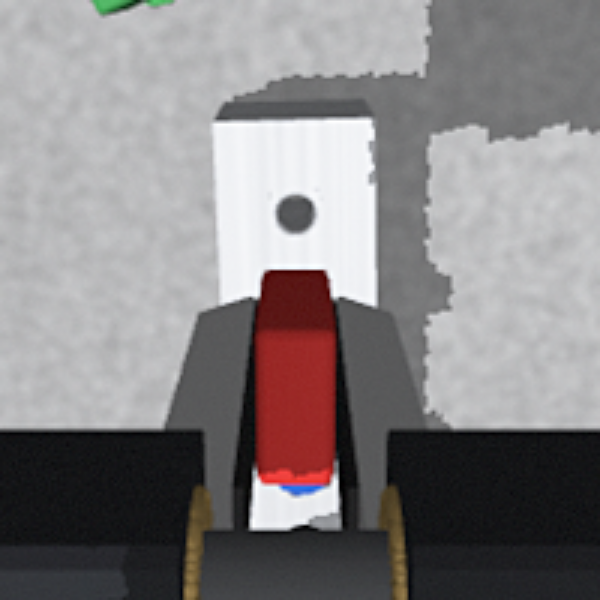

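The pin is in the grip and upright. The holder hole it came from shows at crop (295,213), pixel (318.3,201). The paddle's top face spans crop rows 330–485 and columns 256–336.

Run:
```python
from m import *
s=manip.read_state();c=cam('wrist',s);e=s['eef_pos']
print('hole',onz(c,220+295/3,130+213/3,45)-e)
z=e[2]+31.2
a=[onz(c,220+u/3,130+v/3,z) for u,v in((256,330),(335,330),(335,486),(258,484))];print(a,np.mean(a,0)-e)
```

```text
hole [   1.6   -0.8 -107. ]
[array([ 463.8, -260.7,  183.2]), array([ 466.7, -247.7,  183.2]), array([ 495.4, -253.8,  183.2]), array([ 492.1, -266.9,  183.2])] [ 0.5 -0.7 31.2]
```

Call:
servo_tool --pt "0 0 2.7 3.5 41 0 1" --pt "0 0 2.7 3.5 41 0 1" --pt "0 0 2.7 3.5 41 0 1" --pt "0 0 2.7 3.5 41 0 1" --pt "0 0 2.7 3.5 41 0 1" --pt "0 0 2.7 3.5 41 0 1" --pt "0 0 2.7 3.5 41 0 1" --pt "0 0 2.2 3 42 0 1" --pt "0 0 0 0 0 0 1" --pt "0 0 0 0 0 0 1"

```text
clock: 7.85
eef_pos: [506.6, 71.7, 152.2]
eef_rot: [-3.142, -0.001, -2.993]
wrist_force: [-0.7, -0.4, 0.2]
finger_gap: 13.5
finger_force: 40.0
```

Run:
```python
from m import *
s,im=snap('wrist','w5.png')
c=cam('wrist',s);print(s['eef_pos'],s['eef_rot'],s['wrist_force'])
print(proj(c,(506.7,72.3,40)))
cv2.imwrite('pics/w5c.png',cv2.resize(im[130:330,220:420,::-1],None,fx=3,fy=3))
```

```text
[506.6  71.7 152.2] [-3.1 -0.  -3. ] [-0.7 -0.4  0.2]
(np.float64(319.59372953540293), np.float64(198.3565084529632))
```

View pics/w5c.png

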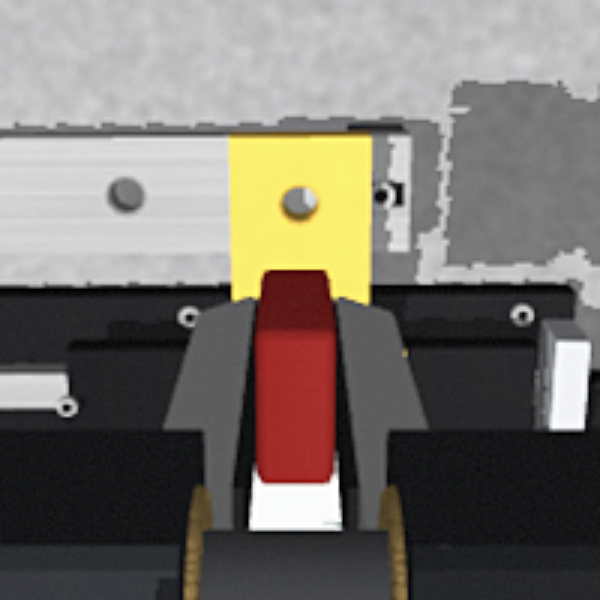

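Crop: lug hole at (299.5,203), bar hole at (126,194). The image rows line up with the stage's y.

Run:
```python
from m import *
s=manip.read_state();c=cam('wrist',s);e=s['eef_pos'];y=s['eef_rot'][2]
L=onz(c,220+299.5/3,130+203/3,40);B=onz(c,220+126/3,130+194/3,26)
print(L,B,L-e,B-L)
Rz=lambda a:np.array([[np.cos(a),-np.sin(a)],[np.sin(a),np.cos(a)]])
off=Rz(-2.922)@np.array([1.6,-.8]);want=Rz(y)@off
print('hole offset now',(L-e)[:2],'want',want,'corr',(L-e)[:2]-want)
d=(B-L)[:2];print(np.hypot(*d),d/np.hypot(*d))
```

```text
[506.2  72.1  40. ] [515.1  14.8  26. ] [  -0.6    0.7 -112.4] [  8.9 -57.3 -14. ]
hole offset now [-0.6  0.7] want [ 1.8 -0.2] corr [-2.3  0.9]
58.01515781794407 [ 0.2 -1. ]
```

Call:
servo_tool --pt "0 0 0 -0.9 0.5 -25 1" --pt "0 0 0 -0.8 0.4 -25 1" --pt "0 0 0 0 0 -20 1" --pt "0 0 0 0 0 0 1" --pt "0 0 0 0 0 -3 1" --pt "0 0 0 0 0 -3 1" --pt "0 0 0 0 0 0 1"

```text
clock: 8.78
eef_pos: [505.3, 73.0, 77.1]
eef_rot: [-3.142, 0.0, -2.993]
wrist_force: [0.2, 0.4, -1.3]
finger_gap: 14.1
finger_force: 40.0
```

Call:
servo_tool --pt "0 0 0 0 0 -2 1" --pt "0 0 0 0 0 -2 1" --pt "0 0 0 0 0 0 1"

```text
clock: 9.15
eef_pos: [505.2, 73.1, 72.8]
eef_rot: [-3.142, -0.0, -2.993]
wrist_force: [-0.3, 0.1, -0.3]
finger_gap: 13.7
finger_force: 40.0
```

Call:
servo_tool --pt "0 0 0 0 0 -2 1" --pt "0 0 0 0 0 -2 1" --pt "0 0 0 0 0 0 1"

```text
clock: 9.52
eef_pos: [505.2, 73.0, 68.8]
eef_rot: [3.142, -0.0, -2.993]
wrist_force: [-0.5, -0.7, -1.6]
finger_gap: 13.8
finger_force: 40.0
```

Call:
servo_tool --pt "0 0 0 0.7 -4.5 0 1" --pt "0 0 0 1.3 -8.5 0 1" --pt "0 0 0 1.3 -8.5 0 1" --pt "0 0 0 1.3 -8.5 0 1" --pt "0 0 0 1.3 -8.5 0 1" --pt "0 0 0 1.3 -8.5 0 1" --pt "0 0 0 1.1 -7.5 0 1" --pt "0 0 0 0 0 0 1" --pt "0 0 0 0 0 0 1"

```text
clock: 10.65
eef_pos: [513.6, 18.6, 69.0]
eef_rot: [-3.141, 0.0, -2.993]
wrist_force: [0.1, 2.1, -1.8]
finger_gap: 13.8
finger_force: 40.0
```

Run:
```python
from m import *
s,im=snap('wrist','w6.png')
print(s['eef_pos'],s['eef_rot'],s['wrist_force'],s['moment'])
im2=cv2.resize(im[100:330,180:460,::-1],None,fx=2.5,fy=2.5);cv2.imwrite('pics/w6c.png',im2)
```

```text
[513.6  18.6  69. ] [-3.1  0.  -3. ] [ 0.1  2.1 -1.8] [ 0.7 -0.1 -0.1]
```

View pics/w6c.png

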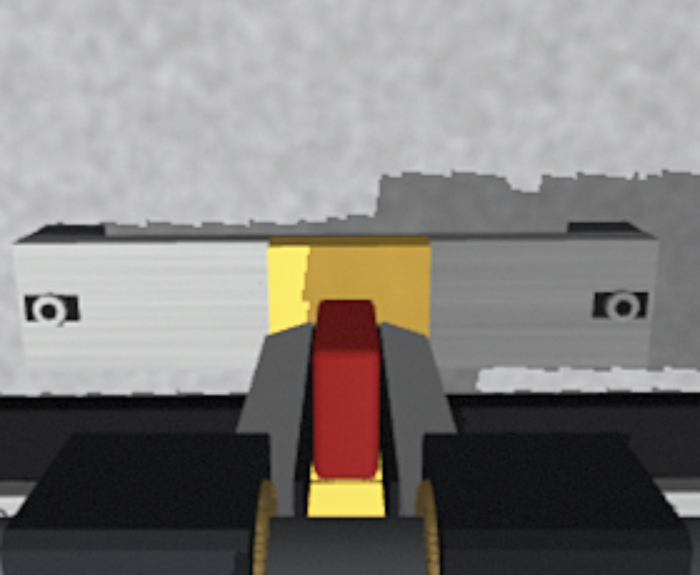

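The carriage is drawn out about 54 mm and the lug covers the bar hole. Next I lower onto the bar and feel for it.

Call:
servo_tool --pt "0 0 0 0 0 -2 1" --pt "0 0 0 0 0 -1.5 1" --pt "0 0 0 0 0 -1 1" --pt "0 0 0 0 0 0 1"

```text
clock: 11.2
eef_pos: [513.6, 18.6, 64.4]
eef_rot: [3.142, 0.0, -2.993]
wrist_force: [2.7, 4.3, -0.5]
finger_gap: 13.9
finger_force: 40.0
```

Call:
servo_tool --pt "0 0 0 0 0 -1 1" --pt "0 0 0 0 0 0 1"

```text
clock: 11.45
eef_pos: [513.6, 18.5, 63.4]
eef_rot: [-3.142, 0.0, -2.993]
wrist_force: [1.2, 3.7, 0.6]
finger_gap: 13.7
finger_force: 40.0
```

Call:
servo_tool --pt "0 0 0 0.15 -1 0 1" --pt "0 0 0 0.15 -1 0 1" --pt "0 0 0 0 0 0 1"

```text
clock: 11.82
eef_pos: [513.9, 16.5, 63.5]
eef_rot: [-3.141, 0.0, -2.993]
wrist_force: [2.6, 2.1, 0.7]
finger_gap: 13.5
finger_force: 40.0
```

Call:
servo_tool --pt "0 0 0 0.1 -0.8 -1 1" --pt "0 0 0 0 0 -1 1" --pt "0 0 0 0 0 0 1"

```text
clock: 12.2
eef_pos: [513.9, 15.7, 61.3]
eef_rot: [-3.142, -0.0, -2.993]
wrist_force: [2.0, 2.6, -0.5]
finger_gap: 13.5
finger_force: 40.0
```

Call:
servo_tool --pt "0 0 0 0.4 0 -1.5 1" --pt "0 0 0 0 0 -1.5 1" --pt "0 0 0 0 0 0 1"

```text
clock: 12.58
eef_pos: [514.2, 15.7, 58.2]
eef_rot: [3.142, -0.001, -2.993]
wrist_force: [2.2, 3.5, -1.8]
finger_gap: 13.6
finger_force: 40.0
```

Call:
servo_tool --pt "0 0 0 0.4 0 -1.5 1" --pt "0 0 0 0 0 -1.5 1" --pt "0 0 0 0 0 -1.5 1" --pt "0 0 0 0 0 -1.5 1" --pt "0 0 0 0 0 0 1"

```text
clock: 13.2
eef_pos: [514.6, 15.8, 52.2]
eef_rot: [3.142, -0.0, -2.993]
wrist_force: [-1.5, 2.8, -1.5]
finger_gap: 14.0
finger_force: 40.0
```

Call:
servo_tool --pt "0 0 0 -0.2 0 -1.5 1" --pt "0 0 0 0 0 -1.5 1" --pt "0 0 0 0 0 -1 1" --pt "0 0 0 0 0 0 1"

```text
clock: 13.7
eef_pos: [514.6, 15.7, 48.8]
eef_rot: [-3.141, 0.0, -2.993]
wrist_force: [-3.8, 2.5, 7.1]
finger_gap: 13.5
finger_force: 40.0
```

Contact at TCP z = 48.8, where the collar was expected to seat. Releasing.

Call:
servo_tool --pt "0 0 0 0 0 0 0.75" --pt "0 0 0 0 0 0 0.75" --pt "0 0 0 0 0 0 0.75" --pt "0 0 0 0 0 0 0.65" --pt "0 0 0 0 0 0 0.65" --pt "0 0 0 0 0 15 0.65" --pt "0 0 0 0 0 30 0.65" --pt "0 0 0 0 0 30 0.65" --pt "0 0 0 0 0 40 0.65" --pt "0 0 0 -15 0 30 0.65" --pt "0 0 0 -35 0 0 0.65" --pt "0 0 0 0 0 0 0.65" --pt "0 0 0 0 0 0 0.65"

```text
clock: 15.32
eef_pos: [465.1, 15.7, 194.2]
eef_rot: [-3.141, 0.001, -2.993]
wrist_force: [-0.0, -0.5, -0.6]
finger_gap: 33.0
finger_force: 0.0
```

Run:
```python
from m import *
s,im=snap('wrist','w7.png');c=cam('wrist',s)
print(s['clock'],s['eef_pos'],s['wrist_force'],s['finger_gap'])
pinrect(im,c,80)
u,v=map(int,proj(c,(515,15,60)));print(u,v)
y0=max(0,v-100);x0=max(0,u-130);cv2.imwrite('pics/w7c.png',cv2.resize(im[y0:y0+200,x0:x0+266,::-1],None,fx=3,fy=3))
```

```text
15.325 [465.1  15.7 194.2] [-0.  -0.5 -0.6] 33.03821028944532
V rows [ 87  86 140 234 235 234 234 233 233 234 233 233 233 233 232 226]
all 180.0 (512.0237426757812, 15.740822792053223) (32.294158935546875, 12.202973365783691) 7.966291904449463 px 311.93484419263456 243.75070821529744
bright 180.0 (514.6735229492188, 15.485355377197266) (27.03485870361328, 11.18656063079834) 8.482383728027344 px 311.5176848874598 244.45980707395498
311 237
```

View pics/w7c.png

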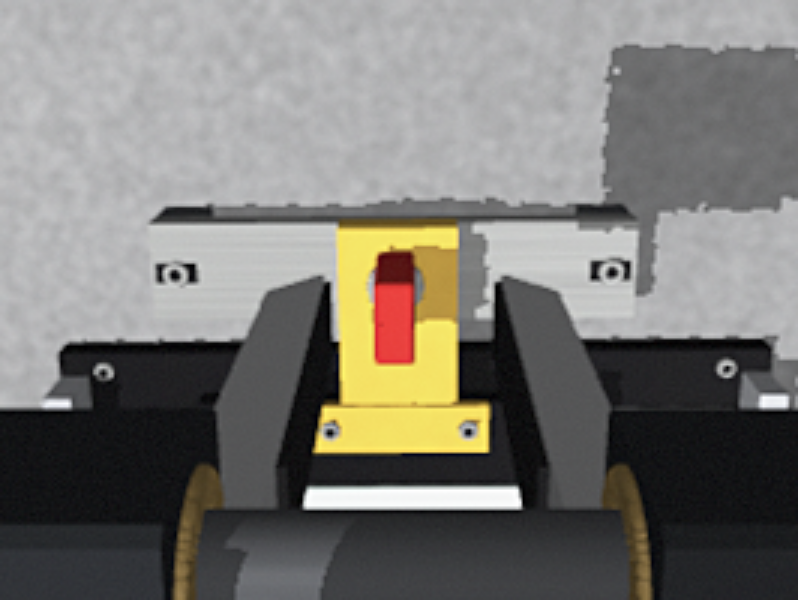

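The picture shows the pin upright at about (395,300) with its collar on the lug. The carriage is held at the loading end and the fingers are clear. Handing in.

```bash
python3 -c "
from cell import manip
print(manip.sign_off())"
```

```text
the job is handed in; nothing more can be done
None
```

I handed the job in at about 15 s on the robot's clock: the last picture shows the lock pin down through the lug and bar, its collar on the lug, holding the carriage about 58 mm out with the gripper clear; the hand-in returned no verdict.

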